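# Bring the rotary table to zero with a fingertip

## Task

Set the rotary table of the blue roundness instrument to its zero by hand: rest a fingertip lightly on the table's notched rim and follow the rim round with it, slowly, so that the table turns with the finger until the red zero line on the rim stands in line with the red pointer on the blue base, then take the hand away. Nothing is gripped or lifted: do not touch the steel ring that lies centred on the table or the probe on its column, and leave all the other things where they are.

Things in the scene. Friction and masses are not known exactly. Their poses are not given: they have to be found in the camera images.
- rotary: Rotary table on the instrument: turns about the vertical without limit, either way. Origin on its axis, at the underside, 110 mm above the work surface; z up, turns with the table, +y along the red zero line. Stiff drag of 0.12 N m (1.3 N at the rim): it goes only as far as it is pushed and stays where left. 2.8 kg. A fingertip resting on its flat rim with 3 N or more carries it along.
- rim_top (a point): On the table's axis, at the height of its flat pale aluminium rim (138 mm above the work surface). The rim is flat from radius 66 to 102 mm; twelve flush lugs, 24 mm wide, reach to radius 110 mm, 30 degrees apart, with notches 8 mm deep between. Inside 66 mm a steel platen stands 6 mm higher. Slowly: table under 2 rad/s. Lightly: under 30 N (coming down on it at 50 mm/s exceeds this).
- zero_line (a point): Outer end of the red zero line (6 mm wide, radial, on top of the rim from radius 67 to 110 mm, on one of the lugs and continued down its edge), at radius 110 mm, at rim height. Turns with the table.
- pointer_tip (a point): Tip of the red pointer fixed on the blue base (10 mm wide, 30 mm long, aimed at the table's axis; its top is 8 mm below the rim's top). The tip lies 114 mm from the axis, so 4 mm outside the zero line's end when in line. At the start the line stands 69 to 180 degrees away from it, to either side.
- instrument: Blue box-shaped base of the instrument, fixed, 300 x 440 x 110 mm, on the work surface. Origin on the work surface under the rotary table's axis; +y points from the axis to the pointer. The box reaches 150 mm to +x and -x, 160 mm to +y and 280 mm to -y.
- probe: Aluminium probe column, 38 mm thick, 400 mm tall, with blue carriage, level rod and stylus, fixed on the base. Origin at the table's axis on the base's top, axes as the instrument's; the column stands at (70, -200) mm. The rod, 160 mm above the base, runs along the line from axis to column, beside it; the stylus is drawn back to over 130 mm from the axis: nothing hangs over the table.
- ring: Loose plain steel ring, 110 mm outside, 84 mm inside, 28 mm tall, 0.85 kg, lying centred within 3 mm on the platen; its top is 34 mm above the rim. Origin: centre of its underside. It rides round with the table.
- hemisphere: Loose glass master hemisphere on a steel foot, 48 mm diameter, 40 mm tall, on the blue base, 158 to 190 mm from the table's axis. Origin: centre of its underside.
- ring_gauge: Loose dark steel setting ring, 52 mm diameter, 18 mm tall, on the blue base, on the probe column's side nearer the robot. Origin: centre of its underside.
- flange: Loose black stepped flange, 104 mm diameter, 46 mm tall, on the granite to the left. Origin: centre of its underside.
- bearing_box: Loose blue carton, 90 x 120 x 34 mm, on the granite to the right. Origin: centre of its underside.
- bearing: Loose ball bearing lying flat, 62 mm diameter, 16 mm tall, on the granite to the right. Origin: centre of its underside.
- mouse: Loose black computer mouse, 100 x 58 x 32 mm, on the granite to the left. Origin: centre of its underside.
- screwdriver: Loose screwdriver, 170 mm long, lying on the granite to the right, along its x axis. Origin: under its middle.
Things that resemble listed ones, but are neither listed nor needed, are in the scene too. What is shaped like the ring but yellow is not meant.

How it is judged:
By the outcome, as a careful person would: the job done as asked, in the order asked, and still so for the second after the job is handed in, with the robot touching nothing.
It also fails if it takes over 64 s, if anything falls off the work surface, if the arm or the gripper's body presses on something with over 40 N, if the wrist force passes 120 N, or if a joint passes its speed limit or range.

## Robot

A 6-joint arm with a two-finger parallel gripper is mounted at the origin on the work surface. World frame = base frame: x ahead of the robot, y to its left, z up, the work surface at z = 0. Lengths are in m, angles in rad, forces in N, time in s.
With the tool pointing down it reaches from about 0.325 to 1 m from the base axis. Payload 5.1 kg.
Tool frame: the origin (TCP) lies at the very end of the fingers, on their centre line; the grasp point (between the pads) lies 19 mm behind it; z points along the fingers, y is the line along which they close (so a half turn about z gives the same grasp; the last joint's range is limited). The gripper opens to 85 mm and grips with 20 to 120 N. Pads are 22 mm wide; open, the fingers measure 114 mm over their backs; the gripper's body (76 mm by 85 mm) begins 54 mm behind the grasp point. The pads swing forward as they close: fully open they stand 13 mm farther back than shut.
Start: joints at [-1.322, 0.124, 1.65, -0, 1.367, -0.083], TCP at [0.212, -0.615, 0.231] pointing down, gripper open.
Joint ranges: [-2.61, 2.61], [-1.02, 2.33], [0.03, 2.71], [-1.35, 4.49], [0.32, 2.68], [-2.91, 2.91]. Speed limits (rad/s): [2.57, 2.57, 3.14, 3.14, 3.14, 3.14].

## Interface

Orientations are given as a unit quaternion [x, y, z, w].
In Python, from bench import monitor, viewer, r, look_for, landmark_of gives the robot as it stands.
- The arm moves only by the tool apply_moves, never from a script. Its argument "moves" is a list of rows, each a list of 4 numbers: the shift along the tool's x, y, z in cm, then the turn about the tool's z in degrees. A call has exactly 10 rows; each row is the pose to reach, as a shift and turn from the pose commanded when the call began, along the tool's axes at that moment; what a row does not reach only later rows make up. A row lasts 1/12 s, in which the tool goes at most 41.7 mm and 7.16 degrees, less where a joint would pass 70% of its speed; a pose out of reach is approached as far as the arm can. A call with a gripper value outside its range is refused whole. "gripper" is the finger opening in cm, from 0 to 8.54, set as the call begins (left out, the last holds). The fingers move at their own pace and stop on an object; "squeeze" is the grip in N (left out, the last holds). Time passes only in rows, so rows that repeat a pose let the fingers close, or fill a call up. It gives the time, the measured TCP pose, the force, the opening and the grip force at its end, in the units of the state.
- monitor.get_obs(): the state, without advancing time (a new reading comes with each control period).
- viewer.camera(name): name is "side" or "top" or "wrist"; returns the picture (400x640x3 uint8, red, green, blue); there is no depth.
- viewer.camera_model(name): a dict with "K" (3x3 intrinsics, pixels), "distortion" ([k1, k2, p1, p2, k3] as OpenCV has them; the pictures are not rectified), "T" (4x4, takes a point from camera to world coordinates). Camera axes: x right, y up, looking along -z (the intrinsics and any distortion apply to the point x, -y, -z); pixel columns grow to the right and rows downward; lengths in m; the calibration is good to about 2 mm. A picture is of the moment at which its call begins: read the wrist's pose just before it. camera_model takes no time and is no camera call; for the wrist camera it gives the pose at the moment of the call.
- r.close_job(): hands the job in; it is judged then, once.
Trained networks look in the newest picture that a camera, given by its name, has taken for a name from the list of things; names that differ only in an ending like _2 or _b are one class to them, and where a whole thing is asked for, a point or a joint stands for the part that bears it (a point fixed in the world has none). Each returns a list of dicts, best first, with "conf" (0 to 1); they miss things now and then, are a little off and sometimes report something else, mostly with a low value. They report only what shows in the picture. A call takes as long as a camera call. They do not tell look-alikes from the thing itself.
- look_for(query, camera): "pixel" ([column, row] in pixels, amid what is visible of it).
- landmark_of(query, camera): "pixel" ([column, row] in pixels: a listed point, or the origin of a listed thing).
The state is a dict: "time": time; "joints": joint angles; "qd": joint speeds; "joint_efforts": joint torques, N m; "ee_pos": TCP position; "tool_rot": TCP orientation; "wrist_force": force on the tool from outside, world axes, zero at the start; "ft_torque": the same for the moment, N m; "opening": opening from 0.0 (shut) to 1.0 (fully open); "grasp_force": force on a finger pad.
Only numpy, scipy, OpenCV 4.12 (cv2) and the standard library are available. Lean on these libraries where they do the work, as an engineer would, in place of code of your own. Each camera call takes 0.05 s, during which the arm holds its last target. There are 200 camera calls.

## Working session

There is one attempt and no reset: what is moved stays moved. The work goes in short steps, Python scripts to look and compute and a tool call to move; the robot and the scene stay as the last step left them, time stands still between calls to the robot, and variables do not carry over. Pictures are saved under pics/ and viewed, at most 10 in all, crops included, and the job is handed in when it is done.

Besides the shell and the picture viewer there is one more tool, called after ">>>" as name(argument=value, ...) on one line, values as JSON. apply_moves: Moves the arm, as the interface text tells. Its arguments: {"type":"object","properties":{"moves":{"type":"array","items":{"type":"array","items":{"type":"number"}}},"gripper":{"type":"number"},"squeeze":{"type":"number"}},"required":["moves"]}

```bash
mkdir -p pics
cat > h.py <<'E'
import numpy as np,cv2
from bench import monitor,viewer,r,look_for,landmark_of
def ray(cam,px,m=None):
    m=m or viewer.camera_model(cam);K=np.array(m["K"]);T=np.array(m["T"])
    u=cv2.undistortPoints(np.array([[px]],float),K,np.array(m["distortion"],float))[0,0]
    return T[:3,3],T[:3,:3]@np.array([u[0],-u[1],-1])
def at(cam,px,z,m=None):
    o,d=ray(cam,px,m);return o+d*(z-o[2])/d[2]
def proj(cam,p,m=None):
    m=m or viewer.camera_model(cam);K=np.array(m["K"]);T=np.array(m["T"])
    c=T[:3,:3].T@(np.array(p)-T[:3,3]);c=c*[1,-1,-1]
    return cv2.projectPoints(c.reshape(1,1,3),np.zeros(3),np.zeros(3),K,np.array(m["distortion"],float))[0][0,0]
E
python3 - <<'E'
from h import *
im={c:viewer.camera(c) for c in("top","side")}
for c in im: cv2.imwrite(f"pics/{c}0.png",im[c][...,::-1])
H=dict(rim_top=.138,zero_line=.138,pointer_tip=.13,instrument=0,ring=.144,hemisphere=.11,ring_gauge=.11,probe=.11)
for q,z in H.items():
  for c in im:
    for d in landmark_of(q,c)[:2]: print(q,c,np.round(d["pixel"]),round(d["conf"],2),at(c,d["pixel"],z).round(3))
for c in im: print(c,np.array(viewer.camera_model(c)["T"])[:3].round(3).tolist())
print(monitor.get_obs())
E
```

```text
rim_top top [276. 203.] 0.71 [0.546 0.089 0.138]
rim_top side [317. 214.] 0.81 [0.546 0.094 0.138]
zero_line top [301. 233.] 0.94 [0.462 0.016 0.138]
zero_line side [352. 203.] 0.83 [0.452 0.014 0.138]
pointer_tip top [239. 201.] 0.69 [0.552 0.199 0.13 ]
pointer_tip side [267. 242.] 0.64 [0.656 0.234 0.13 ]
instrument top [202. 160.] 0.71 [0.71  0.359 0.   ]
instrument top [280. 207.] 0.68 [0.557 0.094 0.   ]
instrument side [321. 250.] 0.76 [0.536 0.089 0.   ]
ring top [255. 139.] 0.89 [0.736 0.16  0.144]
ring top [277. 201.] 0.75 [0.55  0.086 0.144]
ring side [404. 317.] 0.68 [0.288 0.439 0.144]
ring side [319. 212.] 0.61 [0.541 0.09  0.144]
hemisphere top [301. 237.] 0.39 [0.451 0.017 0.11 ]
hemisphere side [268. 243.] 0.66 [0.662 0.216 0.11 ]
ring_gauge top [345. 242.] 0.61 [ 0.439 -0.112  0.11 ]
ring_gauge side [363. 190.] 0.56 [ 0.432 -0.115  0.11 ]
top [[0.02, 0.985, -0.172, 0.363], [-1.0, 0.021, 0.005, -0.036], [0.008, 0.172, 0.985, 1.201]]
side [[-0.983, 0.096, -0.159, 0.346], [-0.186, -0.528, 0.829, 1.02], [-0.004, 0.844, 0.537, 0.796]]
{'time': 0.9, 'joints': array([-1.32157484e+00,  1.23802082e-01,  1.65028806e+00, -2.97457958e-05,
        1.36747041e+00, -8.25824323e-02]), 'qd': array([-0.00188494,  0.00192387,  0.0004683 ,  0.00054945, -0.0002993 ,
       -0.00043476]), 'joint_efforts': array([-7.39030547e-04, -4.23596263e+01, -3.65764475e+01, -1.55483571e-05,
        4.87771540e-04, -3.76043602e-06]), 'ee_pos': array([ 0.21171284, -0.61455588,  0.23132793]), 'tool_rot': array([ 9.86269309e-01,  1.65144935e-01, -1.31800984e-05,  1.72090870e-05]), 'wrist_force': array([0.92409307, 0.75953329, 0.25511632]), 'ft_torque': array([ 0.02516893, -0.01814017,  0.01375137]), 'grasp_force': 0.0, 'opening': 0.9990746482582957}
```

```bash
ls; python3 -c "
import cv2,numpy as np
cv2.imwrite('pics/both.png',np.vstack([cv2.imread('pics/top0.png')[:300],cv2.imread('pics/side0.png')[:300]]))"
```

```text
h.py
pics
```

View pics/top0.png

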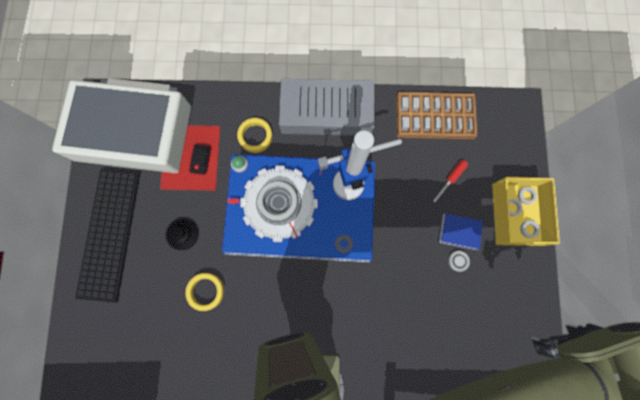

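View pics/side0.png

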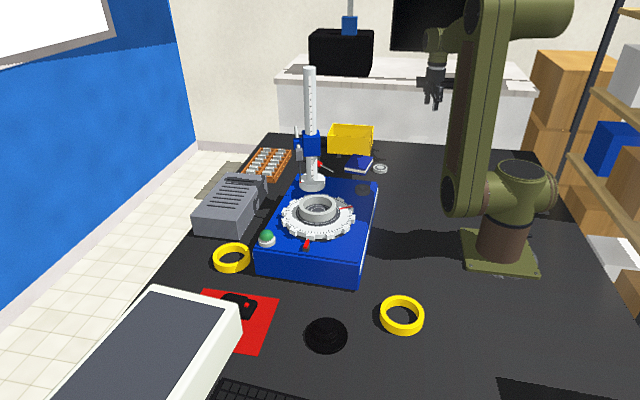

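The top view shows the table centre at about (278,202), the red line at (295,230) and the pointer at (233,201). The hemisphere is at (238,163), the column at (350,175) and the ring gauge at (344,243). The steel ring on the table is grey; the two yellow rings, at (255,135) and (205,291), are decoys. The finger should go clockwise along the side nearest the robot. Next I'll measure the red marks precisely.

```bash
cat >> h.py <<'E'
def reds(cam,C,tag=None):
    im=viewer.camera(cam);m=viewer.camera_model(cam)
    a=im.astype(int);mask=((a[...,0]>1.5*a[...,1]+15)&(a[...,0]>1.5*a[...,2]+15)).astype(np.uint8)
    n,l,s,c=cv2.connectedComponentsWithStats(mask)
    for i in range(1,n):
        if s[i,4]<3: continue
        for z in(.138,.13):
            p=at(cam,c[i],z,m)[:2]-C;R=np.hypot(*p)
            if R<.16: print(cam,c[i].round(1),s[i,4],"z",z,"r %.3f ang %.1f"%(R,np.degrees(np.arctan2(p[1],p[0]))))
    if tag:
        u,v=proj(cam,[*C,.138],m).astype(int)
        cv2.imwrite(f"pics/{tag}.png",cv2.resize(im[max(v-75,0):v+75,max(u-100,0):u+100,::-1],None,fx=4,fy=4,interpolation=cv2.INTER_CUBIC))
E
python3 - <<'E'
from h import *
# table centre: fit circle to bright rim in top view at z=.138 
im=viewer.camera("top");m=viewer.camera_model("top")
u=np.array([.546,.091]);best=None
g=cv2.GaussianBlur(cv2.cvtColor(im,cv2.COLOR_RGB2GRAY),(3,3),0).astype(np.float32)
def samp(C,R,z):
    t=np.radians(np.arange(0,360,2));P=[proj("top",[C[0]+R*np.cos(a),C[1]+R*np.sin(a),z],m) for a in t]
    P=np.array(P,np.float32);return cv2.remap(g,P[:,0].reshape(-1,1),P[:,1].reshape(-1,1),1).mean()
from scipy.optimize import minimize
f=lambda C:-(samp(C,.097,.138)-samp(C,.116,.138))
s=minimize(f,u,method="Nelder-Mead",options=dict(initial_simplex=[u,u+[.008,0],u+[0,.008]],xatol=2e-4,fatol=.01))
print(s.x,s.fun)
C=s.x
reds("top",C,"t1");reds("side",C,"s1")
E
```

```text
[0.54727036 0.08372916] -108.62653350830078
top [232.9 200.5] 39 z 0.138 r 0.131 ang 88.4
top [232.9 200.5] 39 z 0.13 r 0.133 ang 87.8
top [294.4 231.6] 5 z 0.138 r 0.096 ang -149.2
top [294.4 231.6] 5 z 0.13 r 0.095 ang -149.2
side [344.7 207.2] 19 z 0.138 r 0.086 ang -150.8
side [344.7 207.2] 19 z 0.13 r 0.091 ang -143.9
side [306.  243.6] 42 z 0.138 r 0.149 ang 89.6
side [306.  243.6] 42 z 0.13 r 0.139 ang 88.5
```

View pics/t1.png

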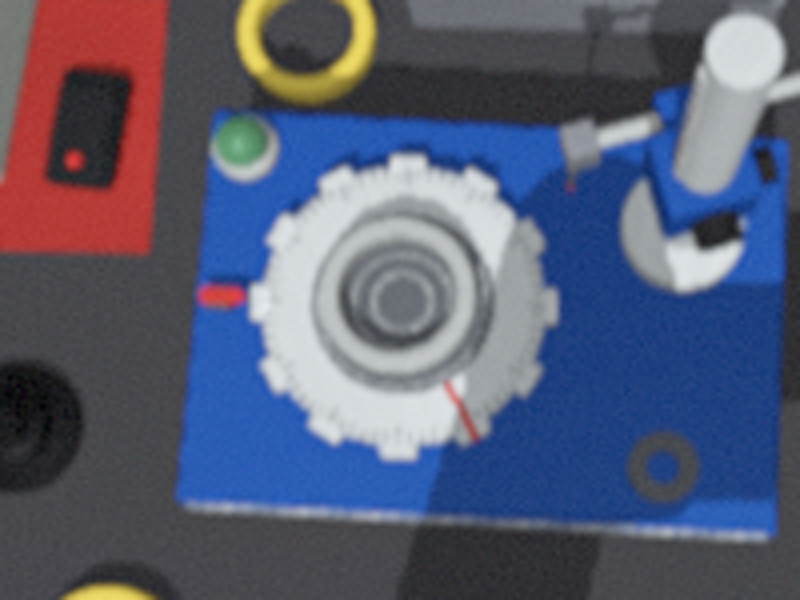

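The enlarged crop shows the red zero line from (447,380) to (477,440), at about -152° in world terms. The pointer at (222,295) is at about +88°. The grey ring is centred at (400,300), and the stylus is withdrawn at (580,150). So the table has to turn about 120° clockwise. I'll set down at 185° and end near 65°.

```bash
cat >> h.py <<'E'
from scipy.spatial.transform import Rotation as Ro
C0=np.array([.547,.085])
def rel(p):
    o=monitor.get_obs();return 100*Ro.from_quat(o["tool_rot"]).inv().apply(np.array(p)-o["ee_pos"])
def pol(a,R=.086,z=.2): return np.array([C0[0]+R*np.cos(np.radians(a)),C0[1]+R*np.sin(np.radians(a)),z])
E
python3 -c "
from h import *
print(rel(pol(185,z=.2)),pol(185),rel([.212,-.615,.231]))"
```

```text
[ 46.14260799 -57.30046117   3.13090785] [0.46132726 0.07750461 0.2       ] [0.0131718  0.05254323 0.03492612]
```

>>> apply_moves(moves=[[2.0,-2.5,0,0],[4.5,-5.6,0,0],[7.0,-8.7,0,0],[9.5,-11.8,0,0],[12,-14.9,0,0],[14.5,-18,0,0],[17,-21.1,0,0],[19.5,-24.2,0,0],[22,-27.3,0,0],[24.5,-30.4,0,0]], gripper=0)

```text
time: 1.88
ee_pos: [0.3445, -0.2456, 0.2316]
tool_rot: [0.986, 0.165, 0.0, 0.0]
wrist_force: [0.4, 0.7, 0.5]
opening: 0.006
grasp_force: 0.0
```

>>> apply_moves(moves=[[2.5,-3.1,0,0],[5,-6.2,0,0],[7.5,-9.3,0,0],[10,-12.4,0,0],[12.5,-15.5,0,0],[15,-18.6,0,0],[17.5,-21.7,0,0],[19.6,-24.5,0.5,0],[21,-26.2,1.3,0],[21.6,-26.9,2.0,0]])

```text
time: 2.72
ee_pos: [0.4615, 0.0801, 0.2114]
tool_rot: [0.986, 0.167, 0.0, -0.0]
wrist_force: [-0.8, -0.1, -0.6]
opening: 0.003
grasp_force: 0.0
```

```bash
python3 -c "
from h import *
o=monitor.get_obs();print(o['time'],o['ee_pos'],o['wrist_force'],o['opening'],o['joints']);print(rel(pol(185,z=.142)))
print(proj('top',o['ee_pos']),proj('side',o['ee_pos']))
reds('top',C0);reds('side',C0,'s2')"
```

```text
2.7167 [0.46146641 0.08005873 0.21135275] [-0.77750897 -0.07098897 -0.60567411] 0.002996699348544247 [ 5.67226374e-02 -2.80545072e-01  2.06436476e+00  6.25564202e-04
  1.35688140e+00  1.29187728e+00]
[-0.10434575  0.23896384  6.93509037]
[275.42155031 229.77479394] [347.02948962 193.53215694]
top [293.4 230.5] 13 z 0.138 r 0.092 ang -149.1
top [293.4 230.5] 13 z 0.13 r 0.092 ang -149.1
side [344.9 207.2] 18 z 0.138 r 0.087 ang -150.2
side [344.9 207.2] 18 z 0.13 r 0.092 ang -143.3
side [306.  243.6] 42 z 0.138 r 0.147 ang 89.5
side [306.  243.6] 42 z 0.13 r 0.138 ang 88.4
```

View pics/s2.png

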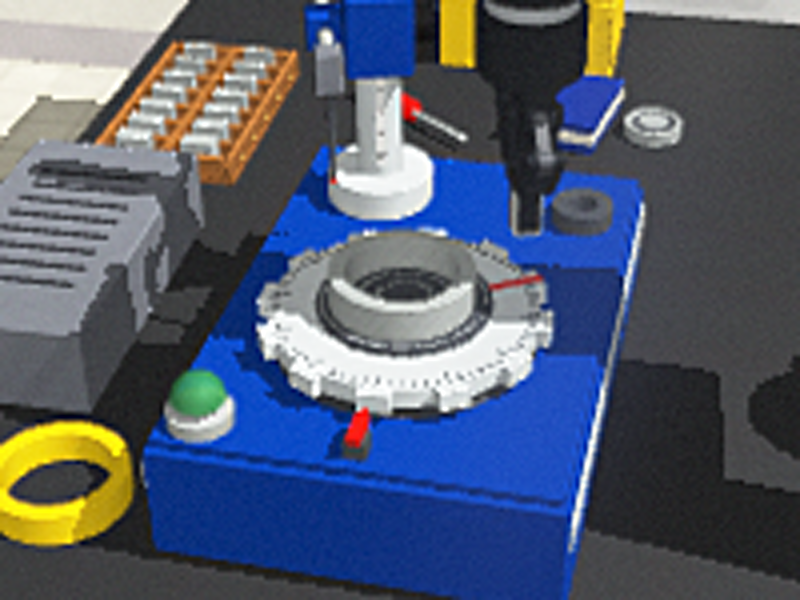

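The side crop shows the fingertip at (525,232), hanging over the robot-side rim. The line is at (515,283) and the pointer at (357,428). Now I'll lower the finger.

>>> apply_moves(moves=[[0,0.1,1,0],[0,0.2,2.2,0],[-0.1,0.2,3.4,0],[-0.1,0.2,4.6,0],[-0.1,0.2,5.4,0],[-0.1,0.2,5.9,0],[-0.1,0.2,6.2,0],[-0.1,0.2,6.4,0],[-0.1,0.2,6.6,0],[-0.1,0.2,6.7,0]])

```text
time: 3.65
ee_pos: [0.4609, 0.0752, 0.1446]
tool_rot: [0.986, 0.165, 0.0, 0.0]
wrist_force: [0.6, 0.1, 0.7]
opening: -0.002
grasp_force: 0.0
```

>>> apply_moves(moves=[[0,0,0.06,0],[0,0,0.12,0],[0,0,0.18,0],[0,0,0.24,0],[0,0,0.3,0],[0,0,0.36,0],[0,0,0.42,0],[0,0,0.48,0],[0,0,0.54,0],[0,0,0.58,0]])

```text
time: 4.48
ee_pos: [0.4606, 0.0751, 0.1384]
tool_rot: [0.986, 0.165, -0.0, -0.0]
wrist_force: [0.7, 0.2, -0.8]
opening: 0.002
grasp_force: 0.0
```

>>> apply_moves(moves=[[0,0,0.02,0],[0,0,0.04,0],[0,0,0.06,0],[0,0,0.07,0],[0,0,0.08,0],[0,0,0.09,0],[0,0,0.1,0],[0,0,0.1,0],[0,0,0.1,0],[0,0,0.1,0]])

```text
time: 5.32
ee_pos: [0.4606, 0.0751, 0.138]
tool_rot: [0.986, 0.165, -0.0, 0.0]
wrist_force: [-2.5, -0.7, 6.2]
opening: 0.003
grasp_force: 2.7
```

```bash
cat > arc.py <<'E'
from h import *
import sys
# per-call rows: n calls, start from actual pose, step deg/row
o=monitor.get_obs();p=o["ee_pos"][:2]-C0;R=np.hypot(*p);a=np.degrees(np.arctan2(p[1],p[0]))%360
print("r",R,"a",a,o["wrist_force"],o["time"])
Ri=Ro.from_quat([.986269,.165145,0,0]).inv()
steps=[float(x) for x in sys.argv[1:]]
for s in steps:
    rows=[]
    for k in range(1,11):
        b=a-s*k/10
        d=100*Ri.apply(pol(b,.087)-pol(a,.087))
        rows.append([round(float(d[0]),2),round(float(d[1]),2),0,0])
    print(round(b),rows); a=b
E
python3 arc.py 20 24 24 24 24
```

```text
r 0.08691721486628601 a 186.5156328665746 [-2.4696702  -0.72236348  6.15721906] 5.3167
167 [[0.07, -0.3, 0, 0], [0.15, -0.59, 0, 0], [0.24, -0.88, 0, 0], [0.34, -1.16, 0, 0], [0.46, -1.45, 0, 0], [0.58, -1.72, 0, 0], [0.71, -2.0, 0, 0], [0.85, -2.27, 0, 0], [1.0, -2.53, 0, 0], [1.16, -2.79, 0, 0]]
143 [[0.2, -0.3, 0, 0], [0.42, -0.6, 0, 0], [0.64, -0.88, 0, 0], [0.88, -1.16, 0, 0], [1.13, -1.42, 0, 0], [1.39, -1.68, 0, 0], [1.66, -1.92, 0, 0], [1.95, -2.15, 0, 0], [2.24, -2.37, 0, 0], [2.54, -2.58, 0, 0]]
119 [[0.31, -0.19, 0, 0], [0.62, -0.38, 0, 0], [0.95, -0.54, 0, 0], [1.28, -0.7, 0, 0], [1.61, -0.84, 0, 0], [1.95, -0.97, 0, 0], [2.3, -1.08, 0, 0], [2.65, -1.18, 0, 0], [3.01, -1.26, 0, 0], [3.37, -1.33, 0, 0]]
95 [[0.36, -0.05, 0, 0], [0.72, -0.09, 0, 0], [1.09, -0.11, 0, 0], [1.45, -0.12, 0, 0], [1.82, -0.11, 0, 0], [2.18, -0.09, 0, 0], [2.54, -0.05, 0, 0], [2.9, 0.0, 0, 0], [3.26, 0.07, 0, 0], [3.61, 0.16, 0, 0]]
71 [[0.35, 0.1, 0, 0], [0.7, 0.21, 0, 0], [1.04, 0.34, 0, 0], [1.37, 0.48, 0, 0], [1.7, 0.64, 0, 0], [2.03, 0.81, 0, 0], [2.34, 0.99, 0, 0], [2.65, 1.18, 0, 0], [2.95, 1.39, 0, 0], [3.24, 1.61, 0, 0]]
```

>>> apply_moves(moves=[[0.07,-0.3,0.02,0],[0.15,-0.59,0.03,0],[0.24,-0.88,0.03,0],[0.34,-1.16,0.03,0],[0.46,-1.45,0.03,0],[0.58,-1.72,0.03,0],[0.71,-2.0,0.03,0],[0.85,-2.27,0.03,0],[1.0,-2.53,0.03,0],[1.16,-2.79,0.03,0]])

```text
time: 6.15
ee_pos: [0.4633, 0.1054, 0.138]
tool_rot: [0.986, 0.165, 0.001, 0.0]
wrist_force: [0.4, -2.3, 6.4]
opening: -0.002
grasp_force: 2.8
```

```bash
python3 -c "
from h import *
o=monitor.get_obs();print(o['ee_pos'],o['wrist_force']);reds('top',C0);reds('side',C0)"; python3 arc.py
```

```text
[0.46331203 0.10544395 0.13803885] [ 0.42212092 -2.26664973  6.44664396]
top [233.3 200.8] 46 z 0.138 r 0.129 ang 88.7
top [233.3 200.8] 46 z 0.13 r 0.130 ang 88.1
top [283.5 233.1] 16 z 0.138 r 0.089 ang -167.3
top [283.5 233.1] 16 z 0.13 r 0.088 ang -167.6
side [353. 212.] 3 z 0.138 r 0.105 ang -167.7
side [353. 212.] 3 z 0.13 r 0.107 ang -161.5
side [306.1 243.3] 44 z 0.138 r 0.146 ang 89.5
side [306.1 243.3] 44 z 0.13 r 0.137 ang 88.4
r 0.08614517957182725 a 165.86303169350634 [-0.21816655  1.04498586  4.57239197] 6.25
```

The table follows the finger, so I'll continue.

>>> apply_moves(moves=[[0.2,-0.3,0.02,0],[0.42,-0.6,0.03,0],[0.64,-0.88,0.03,0],[0.88,-1.16,0.03,0],[1.13,-1.42,0.03,0],[1.39,-1.68,0.03,0],[1.66,-1.92,0.03,0],[1.95,-2.15,0.03,0],[2.24,-2.37,0.03,0],[2.54,-2.58,0.03,0]])

```text
time: 7.08
ee_pos: [0.479, 0.1382, 0.138]
tool_rot: [0.986, 0.165, 0.001, 0.0]
wrist_force: [-1.0, -1.4, 7.9]
opening: -0.003
grasp_force: 3.5
```

>>> apply_moves(moves=[[0.31,-0.19,0,0],[0.62,-0.38,0,0],[0.95,-0.54,0,0],[1.28,-0.7,0,0],[1.61,-0.84,0,0],[1.95,-0.97,0,0],[2.3,-1.08,0,0],[2.65,-1.18,0,0],[3.01,-1.26,0,0],[3.37,-1.33,0,0]])

```text
time: 7.92
ee_pos: [0.5063, 0.1619, 0.138]
tool_rot: [0.986, 0.165, 0.001, -0.0]
wrist_force: [-1.7, -1.1, 7.1]
opening: 0.001
grasp_force: 3.8
```

```bash
python3 -c "
from h import *
o=monitor.get_obs();print(o['ee_pos'],o['wrist_force']);reds('top',C0);reds('side',C0,'s3')"; python3 arc.py
```

```text
[0.50634279 0.16189623 0.13799941] [-1.71914433 -1.09040935  7.07410299]
top [263.7 224. ] 3 z 0.138 r 0.073 ang 148.7
top [263.7 224. ] 3 z 0.13 r 0.073 ang 147.6
top [260.7 227.7] 3 z 0.138 r 0.086 ang 147.9
top [260.7 227.7] 3 z 0.13 r 0.086 ang 146.9
side [341.5 226.3] 24 z 0.138 r 0.097 ang 145.8
side [341.5 226.3] 24 z 0.13 r 0.090 ang 150.9
side [305.8 243.8] 40 z 0.138 r 0.148 ang 89.4
side [305.8 243.8] 40 z 0.13 r 0.139 ang 88.3
r 0.08695112916897021 a 117.34555528683292 [ 0.70212016 -0.28520424  5.66478362] 8.0167
```

View pics/s3.png

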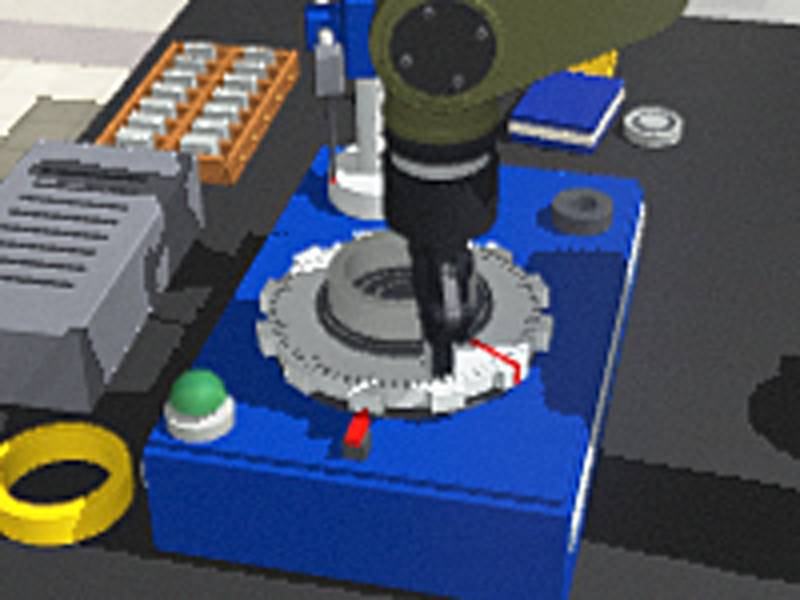

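The side crop shows the line at (495,358), about 30° behind the finger at (440,370), and the pointer at (357,428). About 58° remains.

>>> apply_moves(moves=[[0.36,-0.05,0,0],[0.72,-0.09,0,0],[1.09,-0.11,0,0],[1.45,-0.12,0,0],[1.82,-0.11,0,0],[2.18,-0.09,0,0],[2.54,-0.05,0,0],[2.9,0.0,0,0],[3.26,0.07,0,0],[3.61,0.16,0,0]])

```text
time: 8.85
ee_pos: [0.5409, 0.1724, 0.138]
tool_rot: [0.986, 0.165, 0.001, -0.0]
wrist_force: [-1.7, -0.6, 8.2]
opening: -0.003
grasp_force: 3.8
```

>>> apply_moves(moves=[[0.35,0.1,0,0],[0.7,0.21,0,0],[1.04,0.34,0,0],[1.37,0.48,0,0],[1.7,0.64,0,0],[2.03,0.81,0,0],[2.34,0.99,0,0],[2.65,1.18,0,0],[2.95,1.39,0,0],[3.24,1.61,0,0]])

```text
time: 9.68
ee_pos: [0.5768, 0.1679, 0.138]
tool_rot: [0.986, 0.165, 0.001, -0.001]
wrist_force: [-2.0, 1.2, 7.1]
opening: -0.003
grasp_force: 3.6
```

```bash
python3 -c "
from h import *
reds('top',C0);reds('side',C0,'s4')
for c in('top','side'):
  for q,z in(('zero_line',.138),('pointer_tip',.13),('rim_top',.138)):
    for d in landmark_of(q,c)[:1]:
      p=at(c,d['pixel'],z)[:2]-C0;print(c,q,d['pixel'],round(d['conf'],2),p.round(4),np.degrees(np.arctan2(p[1],p[0])))
"; python3 arc.py 10 8
```

```text
side [318.5 233. ] 30 z 0.138 r 0.099 ang 103.0
side [318.5 233. ] 30 z 0.13 r 0.088 ang 103.1
side [306.1 243.3] 44 z 0.138 r 0.146 ang 89.5
side [306.1 243.3] 44 z 0.13 r 0.137 ang 88.4
top rim_top [278.4, 199.7] 0.65 [ 0.009  -0.0013] -8.449061438403143
side zero_line [320.8, 233.7] 0.86 [-0.0291  0.0983] 106.51162120857886
side pointer_tip [307.3, 241.4] 0.89 [0.0024 0.1281] 88.94936703226612
side rim_top [317.1, 214.1] 0.8 [-0.      0.0076] 90.33218253135824
r 0.08807275146975557 a 69.75063936518714 [1.64829123 0.13647738 5.73100334] 10.0833
60 [[0.12, 0.1, 0, 0], [0.23, 0.2, 0, 0], [0.34, 0.3, 0, 0], [0.46, 0.4, 0, 0], [0.57, 0.51, 0, 0], [0.67, 0.61, 0, 0], [0.78, 0.72, 0, 0], [0.88, 0.83, 0, 0], [0.99, 0.94, 0, 0], [1.09, 1.06, 0, 0]]
52 [[0.08, 0.09, 0, 0], [0.16, 0.19, 0, 0], [0.23, 0.28, 0, 0], [0.31, 0.38, 0, 0], [0.38, 0.47, 0, 0], [0.45, 0.57, 0, 0], [0.52, 0.67, 0, 0], [0.59, 0.77, 0, 0], [0.66, 0.87, 0, 0], [0.73, 0.97, 0, 0]]
```

View pics/s4.png

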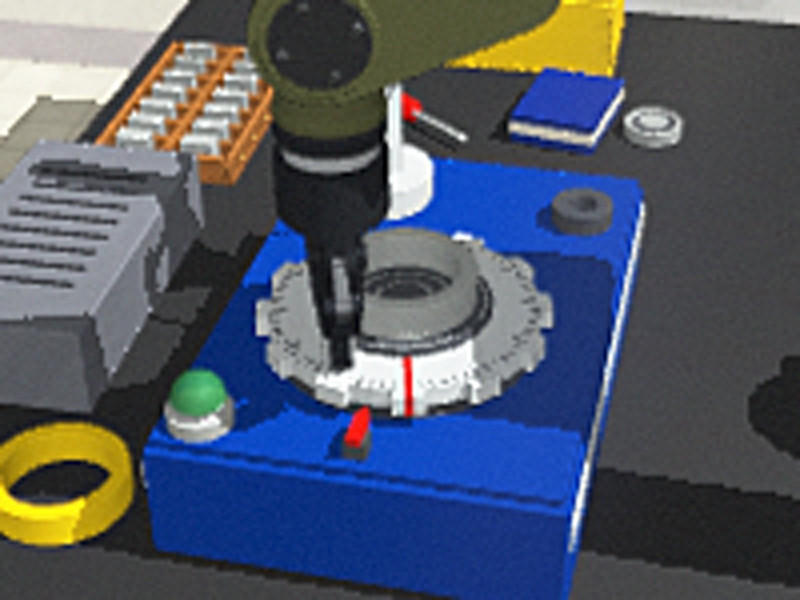

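The side crop shows the line at (408,385), still right of the pointer tip at (363,412), with about 15° to go. I'll turn 10° and then measure closely.

>>> apply_moves(moves=[[0.12,0.1,0,0],[0.23,0.2,0,0],[0.34,0.3,0,0],[0.46,0.4,0,0],[0.57,0.51,0,0],[0.67,0.61,0,0],[0.78,0.72,0,0],[0.88,0.83,0,0],[0.99,0.94,0,0],[1.09,1.06,0,0]])

```text
time: 10.92
ee_pos: [0.5905, 0.1616, 0.138]
tool_rot: [0.986, 0.165, 0.001, -0.001]
wrist_force: [-2.2, 1.7, 5.8]
opening: 0.001
grasp_force: 3.4
```

```bash
cat > fine.py <<'E'
from h import *
# side view: fit line pixels & pointer pixels separately
def run(tag=None,cam="side"):
    im=viewer.camera(cam);m=viewer.camera_model(cam);a=im.astype(int)
    u,v=proj(cam,[*pol(90,.11,.138)],m).astype(int);u0,v0=u-45,v-35
    red=np.clip(a[...,0]-np.maximum(a[...,1],a[...,2]),0,None)
    n,l,s,c=cv2.connectedComponentsWithStats((red>35).astype(np.uint8),connectivity=4)
    for i in range(1,n):
        if s[i,4]<6 or abs(c[i]-[u,v]).max()>45: continue
        ys,xs=np.where(l==i)
        for z in(.138,.13):
            P=np.array([at(cam,(x,y),z,m)[:2]-C0 for x,y in zip(xs,ys)]);w=red[ys,xs]
            M=np.average(P,axis=0,weights=w);q=P-M;e,V=np.linalg.eigh((q*w[:,None]).T@q);d=V[:,1]*np.sign(V[:,1]@M)
            print(cam,c[i].round(1),s[i,4],z,"mean ang %.1f r %.3f dir %.1f"%(np.degrees(np.arctan2(M[1],M[0])),np.hypot(*M),np.degrees(np.arctan2(d[1],d[0]))),"x-intercept offset %.4f"%(M[0]*d[1]-M[1]*d[0]))
    if tag: cv2.imwrite(f"pics/{tag}.png",cv2.resize(im[v-35:v+35,u-45:u+45,::-1],None,fx=8,fy=8,interpolation=cv2.INTER_CUBIC))
if __name__=="__main__":
    import sys;run(sys.argv[1]);run(sys.argv[1]+"t","top")
E
python3 fine.py f1;python3 arc.py 4
```

```text
side [313.2 232.7] 33 0.138 mean ang 94.7 r 0.098 dir 96.2 x-intercept offset 0.0027
side [313.2 232.7] 33 0.13 mean ang 93.7 r 0.088 dir 96.2 x-intercept offset 0.0040
side [306.  243.4] 47 0.138 mean ang 89.5 r 0.147 dir 91.1 x-intercept offset 0.0042
side [306.  243.4] 47 0.13 mean ang 88.4 r 0.137 dir 91.1 x-intercept offset 0.0065
top [196.  166.5] 26 0.138 mean ang 67.2 r 0.265 dir 11.1 x-intercept offset -0.2199
top [196.  166.5] 26 0.13 mean ang 67.0 r 0.268 dir 11.1 x-intercept offset -0.2222
r 0.08811544735574527 a 60.14693576831034 [0.10466513 0.1396373  6.07526613] 11.0167
56 [[0.04, 0.05, 0, 0], [0.08, 0.09, 0, 0], [0.12, 0.14, 0, 0], [0.16, 0.19, 0, 0], [0.2, 0.23, 0, 0], [0.23, 0.28, 0, 0], [0.27, 0.33, 0, 0], [0.31, 0.37, 0, 0], [0.35, 0.42, 0, 0], [0.38, 0.47, 0, 0]]
```

View pics/f1.png

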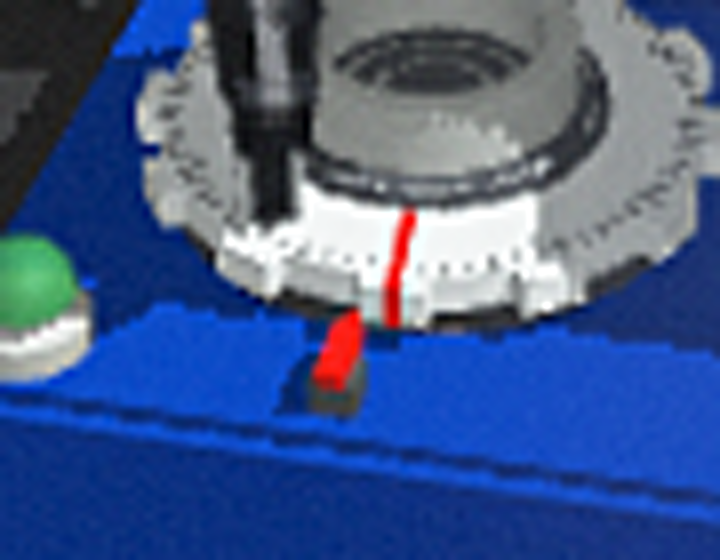

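The line is at crop (398,265) and the pointer tip at (355,315), about 6° apart. The base's yaw and the pointer position in both cameras put the pointer at about 88.3°. I'll go 4° more, then measure again.

>>> apply_moves(moves=[[0.04,0.05,0,0],[0.08,0.09,0,0],[0.12,0.14,0,0],[0.16,0.19,0,0],[0.2,0.23,0,0],[0.23,0.28,0,0],[0.27,0.33,0,0],[0.31,0.37,0,0],[0.35,0.42,0,0],[0.38,0.47,0,0]])

```text
time: 11.85
ee_pos: [0.5957, 0.1584, 0.138]
tool_rot: [0.986, 0.165, 0.001, -0.001]
wrist_force: [-0.2, 1.1, 5.9]
opening: 0.002
grasp_force: 3.3
```

```bash
cat > fine2.py <<'E'
from h import *
import sys
cam="side";im=viewer.camera(cam).astype(int);m=viewer.camera_model(cam)
red=np.clip(im[...,0]-np.maximum(im[...,1],im[...,2]),0,None)
L=[];Pn=[]
u,v=proj(cam,pol(90,.11,.138),m).astype(int)
for y in range(v-18,v+25):
    for x in range(u-25,u+25):
        if red[y,x]<25: continue
        p=at(cam,(x,y),.138,m)[:2]-C0;q=at(cam,(x,y),.13,m)[:2]-C0
        if .068<np.hypot(*p)<.109: L.append([*p,red[y,x]])
        elif .118<np.hypot(*q)<.14: Pn.append([*q,red[y,x]])
for n,A in(("line",L),("pointer",Pn)):
    A=np.array(A);M=np.average(A[:,:2],axis=0,weights=A[:,2]);k=np.polyfit(A[:,1],A[:,0],1,w=np.sqrt(A[:,2]))
    print(n,len(A),M.round(4),"ang %.2f dir %.1f"%(np.degrees(np.arctan2(M[1],M[0])),90-np.degrees(np.arctan(k[0]))),"x at r=.112: %.4f"%np.polyval(k,.112))
if len(sys.argv)>1: cv2.imwrite(f"pics/{sys.argv[1]}.png",cv2.resize(im[v-35:v+35,u-45:u+45,::-1].astype(np.uint8),None,fx=8,fy=8,interpolation=cv2.INTER_CUBIC))
E
python3 fine2.py;python3 arc.py 3
```

```text
line 19 [-0.0012  0.0893] ang 90.76 dir 91.8 x at r=.112: -0.0019
pointer 25 [0.0032 0.1298] ang 88.59 dir 91.3 x at r=.112: 0.0036
r 0.08810168532585382 a 56.373925897248036 [-0.35380824  0.41382238  7.11470553] 11.9
53 [[0.03, 0.04, 0, 0], [0.05, 0.07, 0, 0], [0.08, 0.11, 0, 0], [0.11, 0.15, 0, 0], [0.14, 0.18, 0, 0], [0.16, 0.22, 0, 0], [0.19, 0.26, 0, 0], [0.22, 0.29, 0, 0], [0.24, 0.33, 0, 0], [0.27, 0.37, 0, 0]]
```

>>> apply_moves(moves=[[0.03,0.04,0,0],[0.05,0.07,0,0],[0.08,0.11,0,0],[0.11,0.15,0,0],[0.14,0.18,0,0],[0.16,0.22,0,0],[0.19,0.26,0,0],[0.21,0.28,0,0],[0.21,0.28,0,0],[0.21,0.28,0,0]])

```text
time: 12.73
ee_pos: [0.5986, 0.1564, 0.138]
tool_rot: [0.986, 0.165, 0.001, -0.001]
wrist_force: [-0.7, 1.3, 5.1]
opening: -0.002
grasp_force: 3.2
```

```bash
python3 fine2.py g1;python3 arc.py 1; python3 fine2.py
```

```text
line 20 [0.0027 0.0886] ang 88.28 dir 88.3 x at r=.112: 0.0034
pointer 23 [0.0034 0.1301] ang 88.48 dir 95.7 x at r=.112: 0.0052
r 0.08810685646080371 a 54.13645377797203 [-0.90916635  1.48995669  7.3418548 ] 12.7833
53 [[0.01, 0.01, 0, 0], [0.02, 0.02, 0, 0], [0.03, 0.04, 0, 0], [0.03, 0.05, 0, 0], [0.04, 0.06, 0, 0], [0.05, 0.07, 0, 0], [0.06, 0.09, 0, 0], [0.07, 0.1, 0, 0], [0.08, 0.11, 0, 0], [0.09, 0.12, 0, 0]]
line 20 [0.0027 0.0887] ang 88.29 dir 88.3 x at r=.112: 0.0034
pointer 23 [0.0035 0.1301] ang 88.48 dir 95.6 x at r=.112: 0.0052
```

View pics/g1.png

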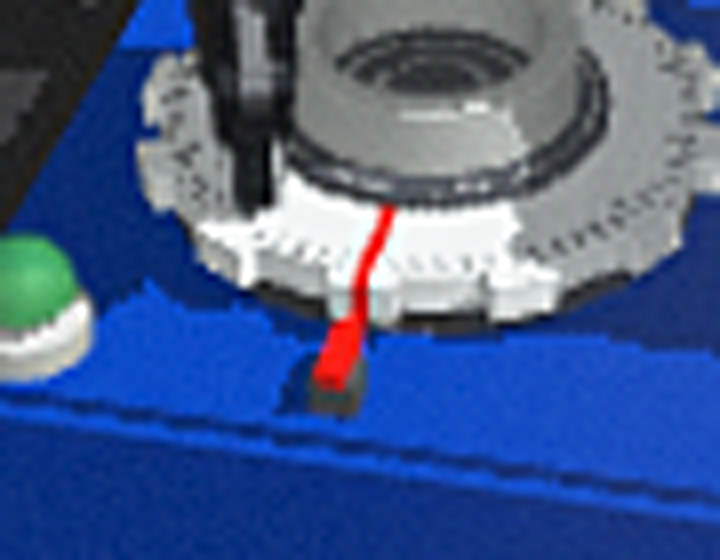

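The crop shows the line's end at (358,300) meeting the pointer tip at (350,318); numerically they are 88.3° and 88.5°. I'll lift straight up and move clear, then check.

>>> apply_moves(moves=[[0,0,-0.05,0],[0,0,-0.15,0],[0,0,-0.4,0],[0,0,-1,0],[0,0,-2.5,0],[0,0,-4.5,0],[0,0,-7,0],[0,0,-9.5,0],[0,0,-11.5,0],[0,0,-12,0]])

```text
time: 13.67
ee_pos: [0.5995, 0.1557, 0.2616]
tool_rot: [0.986, 0.165, 0.003, 0.0]
wrist_force: [1.2, 0.4, 0.6]
opening: -0.001
grasp_force: 0.0
```

>>> apply_moves(moves=[[-1,-0.3,0,0],[-3,-1,0,0],[-5.5,-1.9,0,0],[-8.5,-3,0,0],[-11.5,-4,0,0],[-14,-4.9,0,0],[-16,-5.6,0,0],[-17,-5.9,0,0],[-17.5,-5,0,0],[-18.2,-3,0,0]])

```text
time: 14.5
ee_pos: [0.4143, 0.1249, 0.2549]
tool_rot: [0.986, 0.167, -0.001, -0.0]
wrist_force: [-0.2, -0.0, -0.4]
opening: -0.003
grasp_force: 0.0
```

>>> apply_moves(moves=[[-1,3,0,0],[-2,6,0,0],[-3.2,9.5,0,0],[-4.4,13,0,0],[-5.6,16.5,0,0],[-6.8,20,0,0],[-8,23.5,0,0],[-9,26.5,0,0],[-9.8,29,0,0],[-9.8,29,0,0]])

```text
time: 15.33
ee_pos: [0.4166, -0.1855, 0.2549]
tool_rot: [0.987, 0.162, -0.002, -0.0]
wrist_force: [-0.3, 0.6, -0.4]
opening: -0.001
grasp_force: 0.0
```

```bash
python3 fine2.py;python3 -c "
from h import *
reds('top',C0,'t5');o=monitor.get_obs();print(o['time'],o['ee_pos'])"
```

```text
line 20 [0.0027 0.0887] ang 88.29 dir 88.3 x at r=.112: 0.0034
pointer 23 [0.0035 0.1301] ang 88.48 dir 95.6 x at r=.112: 0.0052
top [233.  200.5] 38 z 0.138 r 0.130 ang 88.3
top [233.  200.5] 38 z 0.13 r 0.132 ang 87.7
15.4333 [ 0.41690453 -0.18232272  0.25512728]
```

View pics/t5.png

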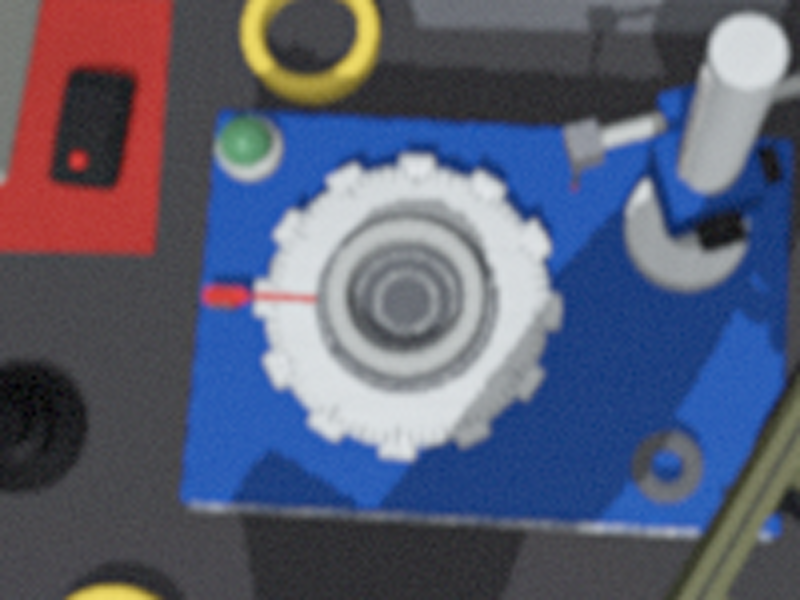

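The top crop shows the line from (250,295) to (315,299), continuing straight out of the pointer at (225,295). One last averaged numeric check from above.

```bash
python3 -c "
from h import *
for cam in('top','side'):
  m=viewer.camera_model(cam);im=np.mean([viewer.camera(cam).astype(float) for _ in range(6)],0)
  red=im[...,0]-im[...,1:].max(2)
  # warp into a metric plane, 0.5 mm grid: rows=r along y, cols=x
  for n,z,r0,r1 in(('line',.138,.070,.106),('pointer',.13,.118,.138)):
    ys=np.arange(r0,r1,.001);xs=np.arange(-.012,.018,.0005)
    cx=[]
    for y in ys:
      P=np.array([proj(cam,[C0[0]+x,C0[1]+y,z],m) for x in xs],np.float32)
      w=cv2.remap(red.astype(np.float32),P[:,:1],P[:,1:],1)[:,0];w=np.clip(w-.3*w.max(),0,None);cx.append((w*xs).sum()/w.sum())
    k=np.polyfit(ys,cx,1);mid=(r0+r1)/2
    print(cam,n,'x mid %.4f ang %.2f dir %.1f xat.112 %.4f'%(np.polyval(k,mid),90-np.degrees(np.polyval(k,mid)/mid),90-np.degrees(k[0]),np.polyval(k,.112)))
"
```

```text
top line x mid 0.0038 ang 87.54 dir 88.1 xat.112 0.0046
top pointer x mid 0.0052 ang 87.67 dir 90.8 xat.112 0.0054
side line x mid 0.0025 ang 88.37 dir 87.8 xat.112 0.0034
side pointer x mid 0.0035 ang 88.44 dir 88.4 xat.112 0.0030
```

Both cameras agree that the line and pointer are within about 0.2°, so I'm handing in.

```bash
python3 -c "
from bench import r
print(r.close_job())"
```

```text
the job is handed in; nothing more can be done
None
```

The table is at its zero: the red line is in line with the pointer, within about 0.2° by both fixed cameras. The hand is clear, nothing else was touched, and I handed the job in after about 16 s of robot time.

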